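# Third hand at the frame jig: hold the rail to the stile for screwing

## Robot

A 7-joint arm with a two-finger parallel gripper is mounted at the origin on the work surface. World frame = base frame: x ahead of the robot, y to its left, z up, the work surface at z = 0. Lengths are in m, angles in rad, forces in N, time in s.
With the tool pointing down it reaches from about 0.35 to 0.9 m from the base axis. Payload 7.2 kg.
Tool frame: the origin (TCP) lies at the very end of the fingers, on their centre line; the grasp point (between the pads) lies 19 mm behind it; z points along the fingers, y is the line along which they close (so a half turn about z gives the same grasp; the last joint's range is limited). The gripper opens to 88 mm and grips with 3 to 60 N. Pads are 20 mm wide; open, the fingers measure 115 mm over their backs; the gripper's body (75 mm by 178 mm) begins 61 mm behind the grasp point.
Start: joints at [1.037, 0.411, -0.013, 1.596, 0.006, 1.134, -0.082], TCP at [0.281, -0.558, 0.223] pointing down, gripper open.
Joint ranges: [-2.95, 2.95], [-0.29, 1.99], [-1.47, 1.44], [0.14, 2.54], [-1.03, 4.17], [0.13, 1.85], [-2.86, 2.86]. Speed limits (rad/s): [2.39, 2.39, 3.01, 3.01, 3.14, 3.14, 3.14].

## Interface

Orientations are given as [roll, pitch, yaw] about the fixed x, y, z axes, in that order (R = Rz(yaw) Ry(pitch) Rx(roll)).
In Python, from station import readout, viewer, job gives the robot as it stands. The module is installed in compiled form; this text tells all that it offers.
- The arm moves only by the tool servo_tool, never from a script. Its argument "increments" is a list of rows, each an object with "grip": the opening, from -1 (shut) to 1 (fully open); "dp": the shift along the tool's x, y, z in cm, a list of three; "dr": the turn, a rotation vector about the tool's x, y, z in degrees, a list of three. A call has 1 to 10 rows; each row shifts and turns the commanded pose from where the row before left it, along the tool's axes as they then stand; what a row does not reach is not made up. A row lasts 1/8 s, in which the tool goes at most 62.5 mm and 10.7 degrees, less where a joint would pass 70% of its speed; a pose out of reach is approached as far as the arm can. A call is refused whole if a number of a shift passes 6.25 or a number of a turn 10.7, either way. A call with a gripper value outside its range is refused whole. The fingers move at their own pace and stop on an object; the grip force is fixed at half the most. Time passes only in rows, so rows that do not move let the fingers close. It gives the time, the measured TCP pose, the force, the opening and the grip force at its end, in the units of the state.
- readout.get_state(): the state, without advancing time (a new reading comes with each control period).
- viewer.snapshot(name): name is "side" or "top"; returns a dict with "img" (400x640x3 uint8, red, green, blue), "camera_matrix" (3x3 intrinsics, pixels), "rvec" (rotation vector, rad) and "tvec" (3), from world to camera coordinates, as OpenCV has them. Camera axes: x right, y down, z forward; pixel columns grow to the right and rows downward; lengths in m; the calibration is good to about 2 mm. A picture is of the moment at which its call begins. There is no depth.
- job.finish_job(): hands the job in; it is judged then, once.
The state is a dict: "time_s": time; "joint_positions": joint angles; "qvel": joint speeds; "joint_torque": joint torques, N m; "tool_pos": TCP position; "eef_rot": TCP orientation; "force": force on the tool from outside, world axes, zero at the start; "torque": the same for the moment, N m; "grip_width": opening from 0.0 (shut) to 1.0 (fully open); "gripper_force": force on a finger pad.
Only numpy, scipy, OpenCV 4.12 (cv2) and the standard library are available. Lean on these libraries where they do the work, as an engineer would, in place of code of your own. Each camera call takes 0.05 s, during which the arm holds its last target. There are 200 camera calls.

## Task

Be my third hand for the next frame joint: take the oak rail with the two pocket holes, lay it flat on the corner jig with the holes up and the pocketed end towards the clamped stile, snug along the low side fence, and slide it up until its end closes squarely on the stile. Press it endwise against the stile with a steady push of about 10 N (anywhere from 6 to 16 N will do), without ramming it, and finish like that, still holding the push so that I can drive the screws: do not let go at the end. Leave the screw tin and the other things on the bench where they are.

Things in the scene. Friction and masses are not known exactly. Their poses are not given: they have to be found in the camera images.
- rail: the rail: oak bar 200 x 45 x 32 mm (length x, width y, thickness z), 0.15 to 0.25 kg, lying flat on the bench right of the jig, with two dark oval pocket holes side by side in its top face near one end. Origin: centre of its underside; x runs along it towards the pocketed end, whose face is 100 mm from the origin; z up, out of the face with the holes.
- rail_end (a point): middle of the lower edge of the rail's pocketed end face (rail frame 100, 0, 0 mm).
- jig: corner-assembly jig screwed to the bench: brown fibreboard base board 350 (x) x 270 (y) x 19 mm thick, with a low side fence, an end stop and a clamped oak stile on it. Origin: centre of the board's underside; x points from the open near edge towards the stile, y towards the side fence, z up. Bearing down on the rail makes it drag on the board.
- fence: the side fence fixed on the base board: a low wooden strip along the jig's x, 260 (x) x 20 (y) mm, only 12 mm high above the board (the rail stands 20 mm proud of it, so fingers can pass over it). Origin: centre of its underside (jig frame -30, 115, 19 mm), axes parallel to the jig's; its inner face, which the rail lies along, is 10 mm from the origin towards -y. It is rigid.
- clamps (a point): point on the board between the two steel toggle clamps that hold the stile (jig frame 147, -30, 19 mm). They stand behind the stile at jig y = +25 and -85 mm, up to 95 mm above the bench; their arms reach over the stile to jig x = 62 mm, their handles lie back to jig x = 262 mm.
- stile: oak bar 250 (y) x 45 (x) x 32 mm (z), same section as the rail, lying across the far end of the jig's base board, fixed there by the toggle clamps, its left end against the side fence. Origin: centre of its underside, axes parallel to the jig's. Its near face, which the rail's end meets, is 22.5 mm from the origin towards -x. It is rigid.
- corner (a point): inner corner of the jig where the side fence's inner face, the stile's near face and the top of the base board meet (jig frame 55, 105, 19 mm); axes parallel to the jig's. With the rail home, the rail's origin is at (-100, -22.5, 0) mm and rail_end at (0, -22.5, 0) mm in this frame.
- offcut: short plain oak block, 105 x 45 x 32 mm, same section as the rail but only half as long and without pocket holes; near the robot; a bystander. Origin: centre of its underside.
- glue: white glue bottle, 60 mm across, 175 mm high, standing near the robot on its right; a bystander. Origin: centre of its underside.
- square: try square lying flat, dark wooden stock 120 x 45 x 16 mm (centred on the origin) and steel blade 190 mm long; left of the jig; a bystander.
- driver: cordless drill driver standing on its battery, about 260 mm long, 220 mm high; on the far side, right of the jig; a bystander. Origin: under the battery.
- screw_tin: round open aluminium tin of screws, 72 mm across, 22 mm high, standing on the jig's base board 140 to 190 mm from the fence; a bystander. Origin: centre of its underside.
- mug: white mug, 82 mm across, 95 mm high, near the robot on its left; a bystander. Origin: centre of its underside.
- mallet: mallet with a wooden handle lying down, 270 mm long; left of the jig; a bystander. Origin: under its middle.
Not all that is in view belongs to the job. Leave any blue look-alike of the rail alone.

How it is judged:
By the outcome, as a careful person would: the job done as asked, in the order asked, and still so for the second after the job is handed in, while the arm keeps its last pose, push and grip.
It also fails if it takes over 51 s, if anything falls off the work surface, if the arm or the gripper's body presses on something with over 40 N, if the wrist force passes 120 N, or if a joint passes its speed limit or range.

## Working session

There is one attempt and no reset: what is moved stays moved. The work goes in short steps, Python scripts to look and compute and a tool call to move; the robot and the scene stay as the last step left them, time stands still between calls to the robot, and variables do not carry over. Pictures are saved under pics/ and viewed, at most 10 in all, crops included, and the job is handed in when it is done.

Besides the shell and the picture viewer there is one more tool, called as name(argument=value, ...) on one line, values as JSON. servo_tool: Moves the arm, as the interface text tells. Its arguments: {"type":"object","properties":{"increments":{"type":"array"}},"required":["increments"]}

```bash
mkdir -p pics; cat > h.py <<'E'
import numpy as np, cv2
from station import readout, viewer, job
def snap(n, f):
    s=viewer.snapshot(n); cv2.imwrite('pics/'+f, s['img'][:,:,::-1]); np.savez('pics/'+n, **{k:np.array(s[k]) for k in ('camera_matrix','rvec','tvec')}); return s
def cal(n):
    d=np.load('pics/'+n+'.npz'); return d['camera_matrix'],d['rvec'],d['tvec'].reshape(3)
def ray(n,uv):
    K,r,t=cal(n); R=cv2.Rodrigues(r)[0]
    p=cv2.undistortPoints(np.array(uv,float).reshape(-1,1,2),K,None).reshape(-1,2)
    return -R.T@t, np.c_[p,np.ones(len(p))]@R
def onz(n,uv,z):
    c,d=ray(n,uv); return c+d*((z-c[2])/d[:,2])[:,None]
def tri(a,b):  # uv lists side, top
    c1,d1=ray('side',a); c2,d2=ray('top',b); o=[]
    for x,y in zip(d1,d2):
        l=np.linalg.lstsq(np.c_[x,-y],c2-c1,rcond=None)[0]; p,q=c1+l[0]*x,c2+l[1]*y
        o.append([*((p+q)/2),np.linalg.norm(p-q)])
    return np.array(o)
def proj(n,P):
    K,r,t=cal(n); return cv2.projectPoints(np.array(P,float),r,t,K,None)[0].reshape(-1,2)
E
python3 - <<'E'
from h import *
snap('side','s1.png');snap('top','t1.png')
for n in('side','top'):print(n,ray(n,[[320,200]]))
print({k:np.round(v,3) for k,v in readout.get_state().items()})
E
```

```text
side (array([-0.01412726,  1.09487421,  0.80300966]), array([[ 0.39060366, -0.75519509, -0.52655884]]))
top (array([0.37142032, 0.00795879, 1.09783941]), array([[ 0.14850329,  0.0137842 , -0.98881707]]))
{'time_s': np.float64(0.1), 'joint_positions': array([ 1.037,  0.412, -0.013,  1.597,  0.006,  1.134, -0.082]), 'qvel': array([-0.001, -0.001, -0.001, -0.001, -0.001, -0.001, -0.002]), 'joint_torque': array([ 3.0000e-03, -5.8910e+01,  6.4400e-01, -2.9171e+01, -5.4000e-02,
        1.5000e-02,  0.0000e+00]), 'tool_pos': array([ 0.28 , -0.558,  0.222]), 'eef_rot': array([-3.14 ,  0.   ,  0.466]), 'force': array([0.52 , 0.064, 0.032]), 'torque': array([ 0.003, -0.023,  0.015]), 'gripper_force': np.float64(0.0), 'grip_width': np.float64(0.998)}
```

View pics/s1.png

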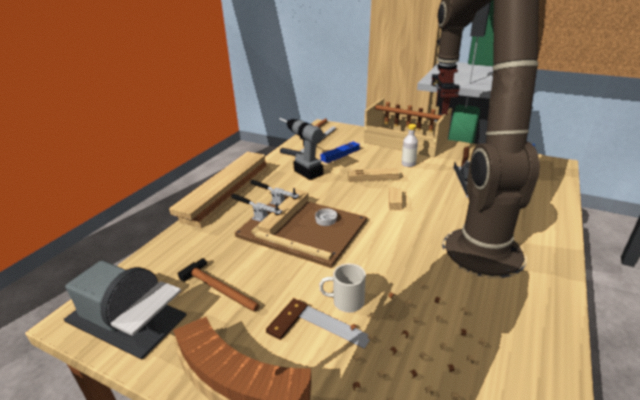

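View pics/t1.png

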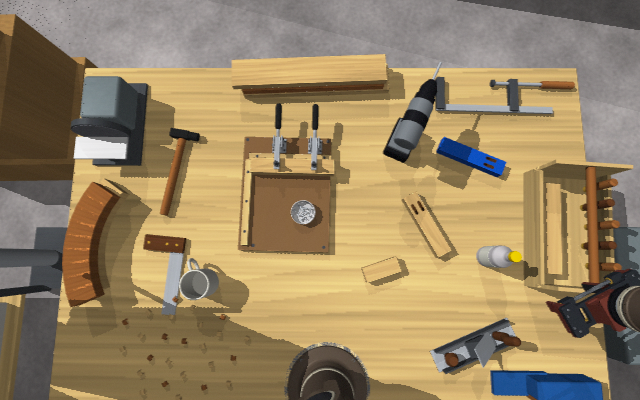

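The side view shows the jig around (300,230) and the rail at (373,176). In the top view the rail is around (428,227) with its pockets at the upper-left end (418,208). The jig is at (290,200), the stile at y≈163, and the tin at (303,212). I'll enlarge both for corners.

```bash
python3 - <<'E'
import cv2
a=cv2.imread('pics/t1.png')[130:270,230:470]; cv2.imwrite('pics/t1c.png',cv2.resize(a,(792,462),interpolation=cv2.INTER_CUBIC))
a=cv2.imread('pics/s1.png')[150:270,230:420]; cv2.imwrite('pics/s1c.png',cv2.resize(a,(760,480),interpolation=cv2.INTER_CUBIC))
E
```

```text
(no output)
```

View pics/t1c.png

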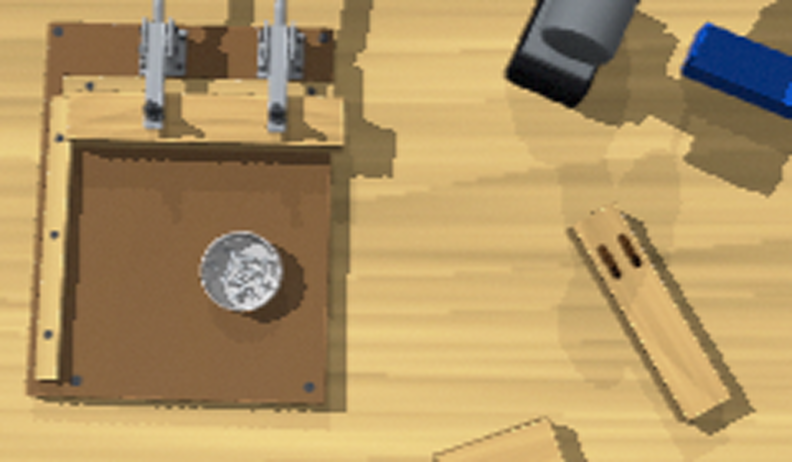

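View pics/s1c.png

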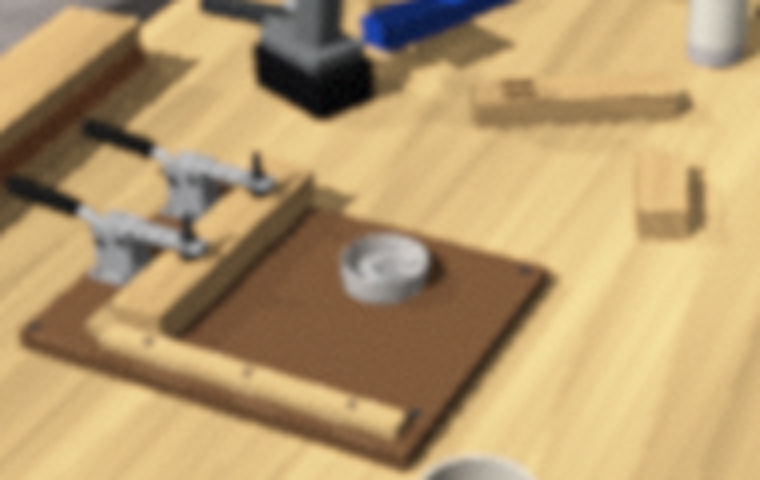

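```bash
cat > fit.py <<'E'
from h import *
from scipy.optimize import least_squares
T=lambda L:np.array(L,float)/3.3+[230,130]-.35
S=lambda L:np.array(L,float)/4+[230,150]-.375
def pose(p,P): c,s=np.cos(p[2]),np.sin(p[2]); P=np.array(P); return np.c_[P[:,:2]@[[c,s],[-s,c]]+p[:2],P[:,2]+(p[3] if len(p)>3 else 0)]
def fit(Pt,ut,Ps,us,p0):
    f=lambda p:np.r_[(proj('top',pose(p,Pt))-ut).ravel(),(proj('side',pose(p,Ps))-us).ravel()]
    r=least_squares(f,p0,loss='soft_l1'); return r.x,r.fun
if __name__=='__main__':
    np.set_printoptions(suppress=True,precision=4)
    tt=T([[577,227],[617,206],[732,396],[690,419]]); ss=S([[475,97],[478,80],[688,92],[683,103]])
    print('tri rail top',tri(ss,tt))
    R=[[.1,.0225,.032],[.1,-.0225,.032],[-.1,-.0225,.032],[-.1,.0225,.032]]
    for p0 in([.5,-.2,.5],[.5,-.2,.5,0]):
        print(*fit(R,tt,R,ss,p0))
    J=[[-.175,.135,.019],[-.175,-.135,.019],[.175,.135,.019],[.175,-.135,.019],[.055,-.145,.051],[.055,.105,.051]]
    jt=T([[27,396],[326,405],[48,22],[334,26],[343,147],[70,139]])
    Js=[J[0],J[1],J[2],J[4],J[5]]; js=S([[405,456],[550,268],[27,333],[312,178],[165,318]])
    print('tri jig',tri(js,jt[[0,1,2,4,5]]))
    for p0 in([.6,.1,0],[.6,.1,0,0]):
        print(*fit(J,jt,Js,js,p0))
    print('tin',onz('top',T([[241,272]]),.041))
E
python3 fit.py
```

```text
tri rail top [[ 0.5392 -0.2274  0.0344  0.0043]
 [ 0.5559 -0.2657  0.0316  0.0024]
 [ 0.3787 -0.3739  0.0034  0.0192]
 [ 0.3642 -0.3291  0.0161  0.006 ]]
[ 0.4603 -0.2942  0.4932] [-0.5631 -0.0592  0.4525 -0.6828  0.2433  1.5982 -0.4239  1.944   0.8398
  0.7077 -0.9289 -0.3635 -3.7799 -5.0998 -0.3487 -2.5861]
[ 0.4617 -0.2977  0.4915 -0.01  ] [-0.0802 -0.0563  0.8248 -0.5933  0.1972  1.1739 -0.3556  1.4259  0.8047
  2.4781 -0.9392  1.3935 -4.0324 -3.3009 -0.6372 -0.7716]
tri jig [[ 0.3839  0.2667  0.017   0.0017]
 [ 0.3768 -0.0032  0.0164  0.0005]
 [ 0.729   0.2586  0.0178  0.0082]
 [ 0.6093 -0.0171  0.04    0.0016]
 [ 0.6116  0.2287  0.0472  0.0036]]
[ 0.5546  0.1286 -0.019 ] [-0.3438  0.2993  0.0032 -0.011   0.0212  0.1177  0.1585  0.7374  0.1133
 -0.2418 -1.2705  0.2638  0.7767 -0.2952 -0.1168 -0.6326 -2.3987 -0.6549
  0.7699 -2.5051 -1.3209 -0.4932]
[ 0.5554  0.128  -0.019  -0.0033] [ 0.123   0.0596  0.1822 -0.2604  0.4453  0.2327  0.3203  0.8465  0.2745
 -0.2413 -0.8434  0.2712  0.6348  0.4088 -0.3016  0.053  -2.3448  0.0349
  0.6933 -1.8158 -1.3335  0.2255]
tin [[0.4939 0.0735 0.041 ]]
```

```bash
cat > ov.py <<'E'
from fit import *
def box(x0,x1,y0,y1,z0,z1): return [[x,y,z] for z in(z0,z1) for x,y in((x0,y0),(x1,y0),(x1,y1),(x0,y1))]
def draw(im,n,p,B,off,k,col=(255,0,255)):
    q=((proj(n,pose(p,B))-off+.5)*k-.5).round().astype(int)
    for i,j in [(0,1),(1,2),(2,3),(3,0),(4,5),(5,6),(6,7),(7,4),(0,4),(1,5),(2,6),(3,7)]: cv2.line(im,tuple(map(int,q[i])),tuple(map(int,q[j])),col,1)
def crop(f,x,y,w,h,k): return cv2.resize(cv2.imread('pics/'+f)[y:y+h,x:x+w],None,fx=k,fy=k,interpolation=cv2.INTER_CUBIC)
RB=box(-.1,.1,-.0225,.0225,0,.032)
JB=[box(-.175,.175,-.135,.135,0,.019),box(-.16,.1,.105,.125,.019,.031),box(.055,.1,-.145,.105,.019,.051)]
def both(ft,fs,pr,pj,out,wt=(235,150,230,120),ws=(270,165,150,105)):
    k1=3.4;a=crop(ft,*wt,3);b=crop(fs,*ws,5)
    for im,n,o,k in((a,'top',wt[:2],3),(b,'side',ws[:2],5)):
        draw(im,n,pr,RB,np.array(o),k)
        for B in JB: draw(im,n,pj,B,np.array(o),k,(0,255,0))
    c=np.zeros((600,800,3),np.uint8); 
    a=cv2.resize(a,None,fx=min(1,560/a.shape[1]),fy=min(1,560/a.shape[1])) if 0 else a
    cv2.imwrite('pics/'+out+'_t.png',a[:600,:800]); cv2.imwrite('pics/'+out+'_s.png',b[:600,:800])
if __name__=='__main__':
    tt=T([[577,227],[617,206],[732,396],[690,419]]); ss=S([[475,97],[478,80]])
    R=[[.1,.0225,.032],[.1,-.0225,.032],[-.1,-.0225,.032],[-.1,.0225,.032]]
    p,r=fit(R,tt,R[:2],ss,[.5,-.2,.5]); print(p,r.round(2))
    both('t1.png','s1.png',p,[.555,.1283,-.019],'o1')
    a=cv2.imread('pics/o1_t.png');b=cv2.imread('pics/o1_s.png');b=cv2.resize(b,None,fx=.45,fy=.45)
    c=np.zeros((600,700,3),np.uint8);c[:360,:690]=a;c[362:362+b.shape[0],:b.shape[1]]=b;
    cv2.imwrite('pics/o1.png',c)
E
python3 ov.py
```

```text
[ 0.46224214 -0.29451314  0.50530516] [-0.77 -0.44  0.15 -1.22  0.65  0.64  0.08  1.14  0.51  0.71 -1.38 -0.35]
```

View pics/o1_t.png

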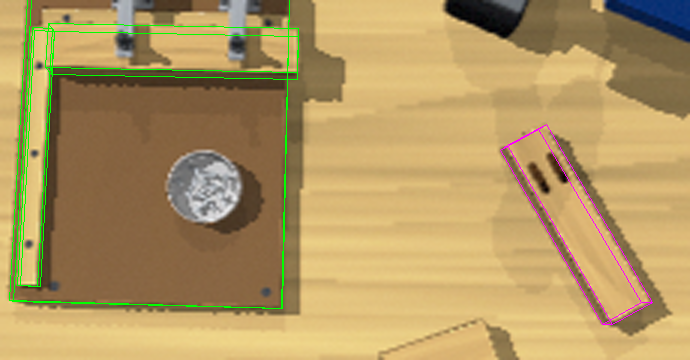

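View pics/o1_s.png

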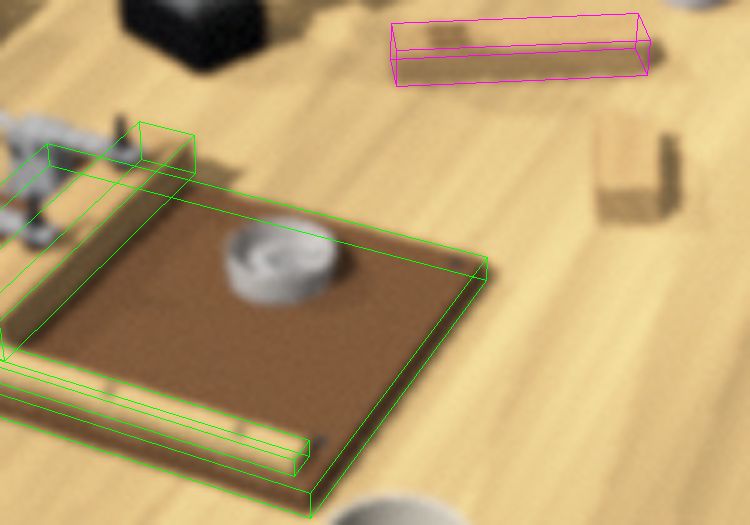

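The jig overlay sits on its edges to about 1 px in both views, at pose (0.555, 0.128, -1.1°). The rail fits well too, at (0.462, -0.2945), yaw 0.505. Heights triangulate to 0.032-0.034 for the pocketed end of the rail and about 0.017 for the board, as they should. I'll move above the rail, gripping 25 mm behind its centre.

servo_tool(increments=[{"grip": 1, "dp": [3.2, -1.9, 0], "dr": [0, 0, 0]}, {"grip": 1, "dp": [3.2, -1.9, 0], "dr": [0, 0, 0]}, {"grip": 1, "dp": [3.2, -1.9, 0], "dr": [0, 0, 0]}, {"grip": 1, "dp": [3.2, -1.9, 0], "dr": [0, 0, 0]}, {"grip": 1, "dp": [3.2, -1.9, 0], "dr": [0, 0, 0]}, {"grip": 1, "dp": [3.2, -1.9, 0], "dr": [0, 0, 0]}, {"grip": 1, "dp": [3.2, -1.9, 0], "dr": [0, 0, 0]}, {"grip": 1, "dp": [3.1, -2.0, 1.5], "dr": [0, 0, -1.1]}, {"grip": 1, "dp": [0, 0, 3], "dr": [0, 0, -1.1]}, {"grip": 1, "dp": [0, 0, 3], "dr": [0, 0, 0]}])

```text
time_s: 1.35
tool_pos: [0.44, -0.3066, 0.1468]
eef_rot: [3.141, -0.0, 0.506]
force: [-0.5, -0.5, -0.2]
grip_width: 1.001
gripper_force: 0.0
```

servo_tool(increments=[{"grip": 1, "dp": [0, 0, 0], "dr": [0, 0, 0]}, {"grip": 1, "dp": [0, 0, 0], "dr": [0, 0, 0]}])

```text
time_s: 1.6
tool_pos: [0.4402, -0.3075, 0.1485]
eef_rot: [3.141, -0.0, 0.504]
force: [0.1, -0.0, -0.1]
grip_width: 0.998
gripper_force: 0.0
```

servo_tool(increments=[{"grip": 1, "dp": [0, 0, 2.5], "dr": [0, 0, 0]}, {"grip": 1, "dp": [0, 0, 2.5], "dr": [0, 0, 0]}, {"grip": 1, "dp": [0, 0, 2.5], "dr": [0, 0, 0]}, {"grip": 1, "dp": [0, 0, 2.5], "dr": [0, 0, 0]}, {"grip": 1, "dp": [0, 0, 1.5], "dr": [0, 0, 0]}, {"grip": 1, "dp": [0, 0, 1.0], "dr": [0, 0, 0]}, {"grip": 1, "dp": [0, 0, 0.6], "dr": [0, 0, 0]}, {"grip": 1, "dp": [0, 0, 0], "dr": [0, 0, 0]}, {"grip": 1, "dp": [0, 0, 0], "dr": [0, 0, 0]}])

```text
time_s: 2.72
tool_pos: [0.4402, -0.3074, 0.0172]
eef_rot: [3.141, -0.0, 0.504]
force: [0.8, 0.2, 0.3]
grip_width: 0.995
gripper_force: 0.0
```

servo_tool(increments=[{"grip": -1, "dp": [0, 0, 0], "dr": [0, 0, 0]}, {"grip": -1, "dp": [0, 0, 0], "dr": [0, 0, 0]}, {"grip": -1, "dp": [0, 0, 0], "dr": [0, 0, 0]}, {"grip": -1, "dp": [0, 0, 0], "dr": [0, 0, 0]}, {"grip": -1, "dp": [0, 0, 0], "dr": [0, 0, 0]}, {"grip": -1, "dp": [0, 0, 0], "dr": [0, 0, 0]}, {"grip": -1, "dp": [0, 0, 0], "dr": [0, 0, 0]}, {"grip": -1, "dp": [0, 0, 0], "dr": [0, 0, 0]}])

```text
time_s: 3.72
tool_pos: [0.4398, -0.3072, 0.0167]
eef_rot: [-3.142, 0.0, 0.504]
force: [0.5, 0.4, 1.2]
grip_width: 0.512
gripper_force: 30.0
```

servo_tool(increments=[{"grip": -1, "dp": [0, 0, -1], "dr": [0, 0, 0]}, {"grip": -1, "dp": [0, 0, -2], "dr": [0, 0, 0]}, {"grip": -1, "dp": [0, 0, -3], "dr": [0, 0, 0]}, {"grip": -1, "dp": [0, 0, -3], "dr": [0, 0, 0]}, {"grip": -1, "dp": [0, 0, -3], "dr": [0, 0, 5]}, {"grip": -1, "dp": [0, 0, -2], "dr": [0, 0, 5]}, {"grip": -1, "dp": [0, 0, -1], "dr": [0, 0, 5]}, {"grip": -1, "dp": [0, 0, 0], "dr": [0, 0, 5]}, {"grip": -1, "dp": [0, 0, 0], "dr": [0, 0, 5]}, {"grip": -1, "dp": [0, 0, 0], "dr": [0, 0, 5]}])

```text
time_s: 4.97
tool_pos: [0.4396, -0.307, 0.1671]
eef_rot: [-3.142, -0.0, -0.022]
force: [-0.3, -0.2, -1.4]
grip_width: 0.509
gripper_force: 30.0
```

servo_tool(increments=[{"grip": -1, "dp": [0, 0, 0], "dr": [0, 0, 0]}, {"grip": -1, "dp": [0, 0, 0], "dr": [0, 0, 0]}])

```text
time_s: 5.22
tool_pos: [0.4397, -0.3071, 0.1668]
eef_rot: [-3.142, -0.0, -0.017]
force: [0.0, 0.4, -2.2]
grip_width: 0.512
gripper_force: 30.0
```

servo_tool(increments=[{"grip": -1, "dp": [0, -2, 0], "dr": [0, 0, 0]}, {"grip": -1, "dp": [0, -3, 0], "dr": [0, 0, 0]}, {"grip": -1, "dp": [0, -4, 0], "dr": [0, 0, 0]}, {"grip": -1, "dp": [0, -4, 0], "dr": [0, 0, 0]}, {"grip": -1, "dp": [0, -4, 0], "dr": [0, 0, 0]}, {"grip": -1, "dp": [0, -4, 0], "dr": [0, 0, 0]}, {"grip": -1, "dp": [0, -4, 0], "dr": [0, 0, 0]}, {"grip": -1, "dp": [0, -4, 0], "dr": [0, 0, 0]}, {"grip": -1, "dp": [0, -4, 0], "dr": [0, 0, 0]}, {"grip": -1, "dp": [0, -4, 0], "dr": [0, 0, 0]}])

```text
time_s: 6.48
tool_pos: [0.446, 0.0651, 0.1668]
eef_rot: [-3.142, -0.0, -0.018]
force: [0.3, -0.1, -1.8]
grip_width: 0.504
gripper_force: 30.0
```

servo_tool(increments=[{"grip": -1, "dp": [0.25, -4, 0], "dr": [0, 0, 0]}, {"grip": -1, "dp": [0.25, -4, 0], "dr": [0, 0, 0]}, {"grip": -1, "dp": [0.25, -3.5, 0], "dr": [0, 0, 0]}, {"grip": -1, "dp": [0.25, -2, 0], "dr": [0, 0, 0]}, {"grip": -1, "dp": [0.25, -1, 0], "dr": [0, 0, 0]}, {"grip": -1, "dp": [0, 0, 1], "dr": [0, 0, 0]}, {"grip": -1, "dp": [0, 0, 2], "dr": [0, 0, 0]}, {"grip": -1, "dp": [0, 0, 3], "dr": [0, 0, 0]}, {"grip": -1, "dp": [0, 0, 2], "dr": [0, 0, 0]}, {"grip": -1, "dp": [0, 0, 0], "dr": [0, 0, 0]}])

```text
time_s: 7.72
tool_pos: [0.4609, 0.2057, 0.0849]
eef_rot: [3.139, 0.003, -0.02]
force: [0.1, 0.1, -2.2]
grip_width: 0.507
gripper_force: 30.0
```

```bash
python3 - <<'E'
from ov import *
snap('top','t2.png');snap('side','s2.png')
s=readout.get_state();print(s['tool_pos'],s['eef_rot'],s['force'],s['joint_positions'].round(2) if hasattr(s['joint_positions'],'round') else s['joint_positions'])
x,y,z=s['tool_pos'];yw=s['eef_rot'][2]
both('t2.png','s2.png',[x+.025*np.cos(yw),y+.025*np.sin(yw),yw,z-.017],[.555,.1283,-.019],'o2',(210,100,200,170),(230,130,155,118))
a=cv2.imread('pics/o2_t.png');b=cv2.imread('pics/o2_s.png')
a=cv2.resize(a,(400,340));b=cv2.resize(b,(400,305));c=np.zeros((345,800,3),np.uint8);c[:340,:400]=a;c[:305,400:]=b;cv2.imwrite('pics/o2.png',c)
E
```

```text
[0.46233428 0.20683634 0.0868317 ] [ 3.14129066e+00  1.57246456e-04 -2.01934836e-02] [ 0.5942728  -0.77375823 -2.18194472] [-0.25  0.4  -0.34  2.    0.19  0.77 -2.28]
```

View pics/o2_s.png

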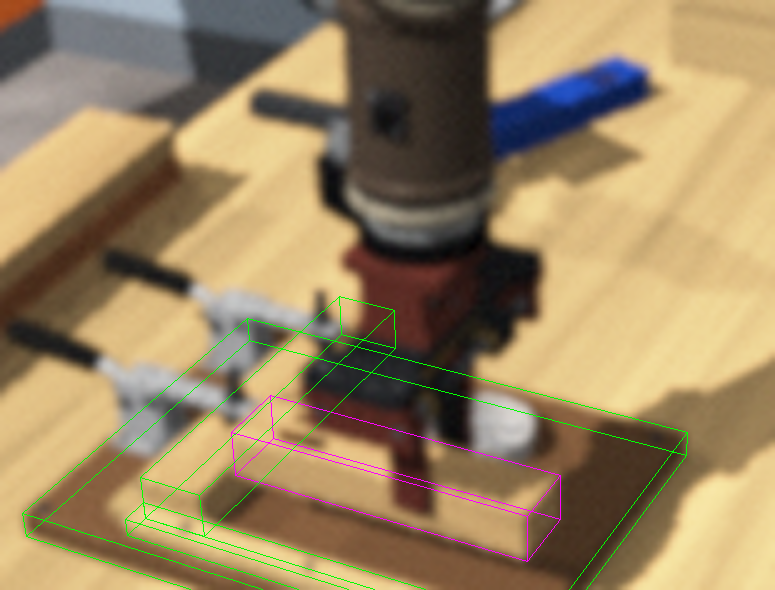

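The overlay of the expected rail pose matches the real rail (front corner at (232,432), tail at (560,475)): it is level, pockets up and ahead, and clear of fence and tin. Lowering.

servo_tool(increments=[{"grip": -1, "dp": [0, 0, 1.5], "dr": [0, 0, 0]}, {"grip": -1, "dp": [0, 0, 1.5], "dr": [0, 0, 0]}, {"grip": -1, "dp": [0, 0, 1], "dr": [0, 0, 0]}, {"grip": -1, "dp": [0, 0, 0.5], "dr": [0, 0, 0]}, {"grip": -1, "dp": [0, 0, 0.2], "dr": [0, 0, 0]}, {"grip": -1, "dp": [0, 0, 0], "dr": [0, 0, 0]}, {"grip": -1, "dp": [0, 0, 0], "dr": [0, 0, 0]}])

```text
time_s: 8.7
tool_pos: [0.4625, 0.2076, 0.04]
eef_rot: [-3.141, -0.001, -0.019]
force: [0.3, 0.3, -1.7]
grip_width: 0.511
gripper_force: 30.0
```

servo_tool(increments=[{"grip": -1, "dp": [0, 0, 0.1], "dr": [0, 0, 0]}, {"grip": -1, "dp": [0, 0, 0.1], "dr": [0, 0, 0]}, {"grip": -1, "dp": [0, 0, 0], "dr": [0, 0, 0]}])

```text
time_s: 9.07
tool_pos: [0.4623, 0.2074, 0.0376]
eef_rot: [3.141, 0.0, -0.019]
force: [0.1, -0.5, -1.9]
grip_width: 0.507
gripper_force: 30.0
```

servo_tool(increments=[{"grip": -1, "dp": [0, 0, 0.1], "dr": [0, 0, 0]}, {"grip": -1, "dp": [0, 0, 0], "dr": [0, 0, 0]}])

```text
time_s: 9.32
tool_pos: [0.4623, 0.2075, 0.0366]
eef_rot: [3.142, 0.0, -0.019]
force: [0.2, 0.6, -1.8]
grip_width: 0.513
gripper_force: 30.0
```

servo_tool(increments=[{"grip": -1, "dp": [0, 0, 0.05], "dr": [0, 0, 0]}, {"grip": -1, "dp": [0, 0, 0], "dr": [0, 0, 0]}])

```text
time_s: 9.57
tool_pos: [0.4623, 0.2075, 0.0361]
eef_rot: [3.142, 0.0, -0.019]
force: [-0.0, 0.3, -2.6]
grip_width: 0.511
gripper_force: 30.0
```

servo_tool(increments=[{"grip": -1, "dp": [0, 0, 0.05], "dr": [0, 0, 0]}, {"grip": -1, "dp": [0, 0, 0], "dr": [0, 0, 0]}])

```text
time_s: 9.82
tool_pos: [0.4623, 0.2075, 0.0357]
eef_rot: [-3.142, -0.0, -0.019]
force: [-0.8, 0.9, -0.1]
grip_width: 0.512
gripper_force: 30.0
```

Contact with the board at z ≈ 0.0357, as expected. Now sideways to the fence.

servo_tool(increments=[{"grip": -1, "dp": [0, -0.1, 0], "dr": [0, 0, 0]}, {"grip": -1, "dp": [0, -0.1, 0], "dr": [0, 0, 0]}, {"grip": -1, "dp": [0, -0.1, 0], "dr": [0, 0, 0]}, {"grip": -1, "dp": [0, 0, 0], "dr": [0, 0, 0]}])

```text
time_s: 10.32
tool_pos: [0.4624, 0.2107, 0.0356]
eef_rot: [-3.141, -0.0, -0.019]
force: [0.0, 0.7, -1.3]
grip_width: 0.508
gripper_force: 30.0
```

servo_tool(increments=[{"grip": -1, "dp": [0, -0.1, 0], "dr": [0, 0, 0]}, {"grip": -1, "dp": [0, 0, 0], "dr": [0, 0, 0]}])

```text
time_s: 10.58
tool_pos: [0.4624, 0.2116, 0.0356]
eef_rot: [-3.141, -0.0, -0.019]
force: [0.6, -0.1, -0.2]
grip_width: 0.508
gripper_force: 30.0
```

servo_tool(increments=[{"grip": -1, "dp": [0, -0.05, 0], "dr": [0, 0, 0]}, {"grip": -1, "dp": [0, 0, 0], "dr": [0, 0, 0]}])

```text
time_s: 10.82
tool_pos: [0.4624, 0.2119, 0.0356]
eef_rot: [3.142, -0.0, -0.019]
force: [-0.2, -0.8, 0.1]
grip_width: 0.511
gripper_force: 30.0
```

servo_tool(increments=[{"grip": -1, "dp": [0, -0.05, 0], "dr": [0, 0, 0]}, {"grip": -1, "dp": [0, 0, 0], "dr": [0, 0, 0]}])

```text
time_s: 11.08
tool_pos: [0.4624, 0.2125, 0.0357]
eef_rot: [-3.142, -0.0, -0.019]
force: [-0.6, -1.2, 0.0]
grip_width: 0.511
gripper_force: 30.0
```

servo_tool(increments=[{"grip": -1, "dp": [0, -0.05, 0], "dr": [0, 0, 0]}, {"grip": -1, "dp": [0, 0, 0], "dr": [0, 0, 0]}, {"grip": -1, "dp": [0, 0, 0], "dr": [0, 0, 0]}])

```text
time_s: 11.45
tool_pos: [0.4624, 0.2126, 0.0357]
eef_rot: [3.141, 0.0, -0.02]
force: [-1.2, -2.6, 0.7]
grip_width: 0.506
gripper_force: 30.0
```

servo_tool(increments=[{"grip": -1, "dp": [0, -0.05, 0], "dr": [0, 0, 0]}, {"grip": -1, "dp": [0, 0, 0], "dr": [0, 0, 0]}])

```text
time_s: 11.7
tool_pos: [0.4624, 0.2129, 0.0357]
eef_rot: [3.141, 0.0, -0.02]
force: [-0.7, -5.7, 3.1]
grip_width: 0.513
gripper_force: 30.0
```

servo_tool(increments=[{"grip": -1, "dp": [0, -0.05, 0], "dr": [0, 0, 0]}, {"grip": -1, "dp": [0, 0, 0], "dr": [0, 0, 0]}])

```text
time_s: 11.95
tool_pos: [0.4623, 0.213, 0.0357]
eef_rot: [3.14, 0.0, -0.02]
force: [-1.0, -6.7, 5.4]
grip_width: 0.513
gripper_force: 30.0
```

The fence is met at y ≈ 0.2126, as predicted. I'll ease the side push a little and slide up towards the stile (about 24 mm away).

servo_tool(increments=[{"grip": -1, "dp": [0, 0.05, -0.02], "dr": [0, 0, 0]}, {"grip": -1, "dp": [0.2, 0, 0], "dr": [0, 0, 0]}, {"grip": -1, "dp": [0.4, 0, 0], "dr": [0, 0, 0]}, {"grip": -1, "dp": [0.4, 0, 0], "dr": [0, 0, 0]}, {"grip": -1, "dp": [0.4, 0, 0], "dr": [0, 0, 0]}, {"grip": -1, "dp": [0.3, 0, 0], "dr": [0, 0, 0]}, {"grip": -1, "dp": [0.2, 0, 0], "dr": [0, 0, 0]}, {"grip": -1, "dp": [0, 0, 0], "dr": [0, 0, 0]}, {"grip": -1, "dp": [0, 0, 0], "dr": [0, 0, 0]}])

```text
time_s: 13.08
tool_pos: [0.4777, 0.2129, 0.0356]
eef_rot: [3.139, 0.006, -0.019]
force: [-13.2, -5.4, 12.9]
grip_width: 0.514
gripper_force: 30.0
```

```bash
python3 -c "
from h import *
s=readout.get_state();print(s['tool_pos'],s['eef_rot'],s['force'],s['torque'])"
```

```text
[0.47765401 0.21288191 0.03560804] [ 3.13938581  0.00604212 -0.01862001] [-13.20221436  -5.43870373  12.89279898] [-0.91556262  2.75663255 -0.36454051]
```

Resistance came about 9 mm earlier than expected, so I'll look before going on.

```bash
python3 - <<'E'
from ov import *
snap('top','t3.png');snap('side','s3.png')
s=readout.get_state();x,y,z=s['tool_pos'];yw=s['eef_rot'][2];print(s['force'],x)
both('t3.png','s3.png',[x+.025*np.cos(yw),y+.025*np.sin(yw),yw,z-.017],[.555,.1283,-.019],'o3',(220,110,125,150),(225,165,125,105))
a=crop('t3.png',220,125,130,125,3); b=crop('s3.png',225,170,110,95,7)[:,:]
c=cv2.imread('pics/o3_t.png'); b2=crop('s3.png',225,175,110,100,4)
out=np.zeros((600,800,3),np.uint8)
out[:375,:390]=a; out[:375,400:775]=c[:375,:375]
b3=cv2.imread('pics/o3_s.png'); print(b3.shape)
cv2.imwrite('pics/o3.png',np.vstack([out[:375],cv2.resize(np.hstack([crop('s3.png',225,195,125,70,3),cv2.resize(b3,None,fx=.6,fy=.6)[90:300]]),(800,224))]))
E
```

```text
[-13.11509946  -4.45651078  12.62293587] 0.477638893458389
(525, 625, 3)
```

View pics/o3.png

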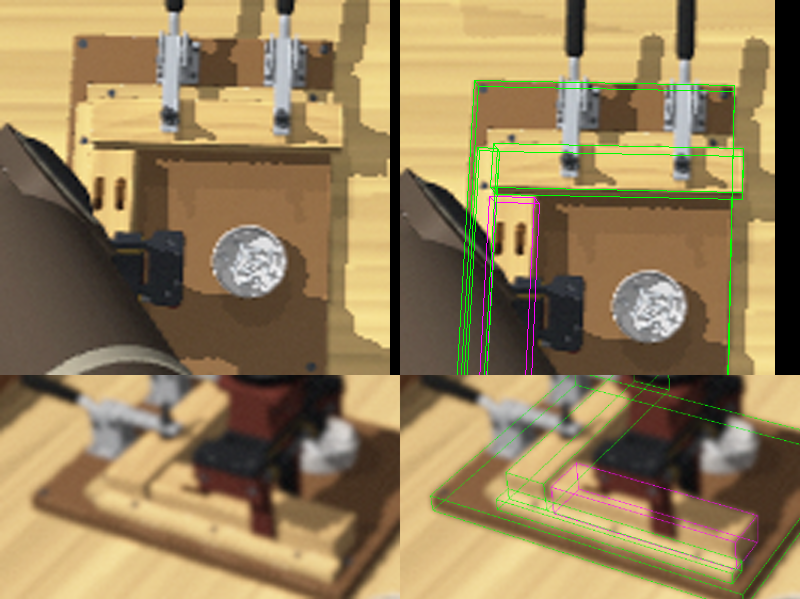

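The top view shows the rail end (row ~150) at or almost at the stile edge (row ~147), flush along the fence. Fz of 13 N means it is bearing down and dragging, so I'll relieve the vertical load first.

servo_tool(increments=[{"grip": -1, "dp": [0, 0, -0.05], "dr": [0, 0, 0]}, {"grip": -1, "dp": [0, 0, 0], "dr": [0, 0, 0]}, {"grip": -1, "dp": [0, 0, 0], "dr": [0, 0, 0]}])

```text
time_s: 13.55
tool_pos: [0.4807, 0.2129, 0.0359]
eef_rot: [3.141, 0.001, -0.019]
force: [-3.1, -3.2, -2.0]
grip_width: 0.51
gripper_force: 30.0
```

servo_tool(increments=[{"grip": -1, "dp": [0, 0, -0.05], "dr": [0, 0, 0]}, {"grip": -1, "dp": [0, 0, 0], "dr": [0, 0, 0]}, {"grip": -1, "dp": [0, 0, 0], "dr": [0, 0, 0]}])

```text
time_s: 13.92
tool_pos: [0.4813, 0.2129, 0.0367]
eef_rot: [3.141, 0.0, -0.02]
force: [-2.5, -3.9, -4.6]
grip_width: 0.511
gripper_force: 30.0
```

It moved on 3 mm, so it had been drag and not the stile. Continue in small steps with little vertical load.

servo_tool(increments=[{"grip": -1, "dp": [0, 0.03, 0.04], "dr": [0, 0, 0]}, {"grip": -1, "dp": [0.1, 0, 0], "dr": [0, 0, 0]}, {"grip": -1, "dp": [0, 0, 0], "dr": [0, 0, 0]}])

```text
time_s: 14.3
tool_pos: [0.4827, 0.2129, 0.0366]
eef_rot: [-3.141, -0.0, -0.019]
force: [-1.8, -2.5, -2.9]
grip_width: 0.512
gripper_force: 30.0
```

servo_tool(increments=[{"grip": -1, "dp": [0.1, 0, 0], "dr": [0, 0, 0]}, {"grip": -1, "dp": [0, 0, 0], "dr": [0, 0, 0]}])

```text
time_s: 14.55
tool_pos: [0.4836, 0.2128, 0.0365]
eef_rot: [-3.141, -0.0, -0.019]
force: [-1.9, -2.0, -2.1]
grip_width: 0.508
gripper_force: 30.0
```

servo_tool(increments=[{"grip": -1, "dp": [0.1, 0, 0.02], "dr": [0, 0, 0]}, {"grip": -1, "dp": [0, 0, 0], "dr": [0, 0, 0]}])

```text
time_s: 14.8
tool_pos: [0.4846, 0.2128, 0.0363]
eef_rot: [-3.141, -0.0, -0.019]
force: [-1.2, -2.3, -1.6]
grip_width: 0.513
gripper_force: 30.0
```

servo_tool(increments=[{"grip": -1, "dp": [0.1, 0, 0.02], "dr": [0, 0, 0]}, {"grip": -1, "dp": [0, 0, 0], "dr": [0, 0, 0]}])

```text
time_s: 15.05
tool_pos: [0.485, 0.2128, 0.036]
eef_rot: [3.141, 0.001, -0.019]
force: [-3.9, -4.1, -0.1]
grip_width: 0.513
gripper_force: 30.0
```

servo_tool(increments=[{"grip": -1, "dp": [0.05, 0, 0], "dr": [0, 0, 0]}, {"grip": -1, "dp": [0, 0, 0], "dr": [0, 0, 0]}])

```text
time_s: 15.3
tool_pos: [0.485, 0.2128, 0.0359]
eef_rot: [3.141, 0.001, -0.019]
force: [-5.0, -2.8, 0.6]
grip_width: 0.512
gripper_force: 30.0
```

servo_tool(increments=[{"grip": -1, "dp": [0.05, 0, 0], "dr": [0, 0, 0]}, {"grip": -1, "dp": [0, 0, 0], "dr": [0, 0, 0]}, {"grip": -1, "dp": [0, 0, 0], "dr": [0, 0, 0]}])

```text
time_s: 15.68
tool_pos: [0.485, 0.2128, 0.0358]
eef_rot: [3.141, 0.002, -0.019]
force: [-6.8, -3.2, 0.9]
grip_width: 0.508
gripper_force: 30.0
```

servo_tool(increments=[{"grip": -1, "dp": [0.05, 0, -0.01], "dr": [0, 0, 0]}, {"grip": -1, "dp": [0, 0, 0], "dr": [0, 0, 0]}, {"grip": -1, "dp": [0, 0, 0], "dr": [0, 0, 0]}])

```text
time_s: 16.05
tool_pos: [0.485, 0.2128, 0.0358]
eef_rot: [3.141, 0.003, -0.019]
force: [-8.6, -2.8, 1.6]
grip_width: 0.512
gripper_force: 30.0
```

servo_tool(increments=[{"grip": -1, "dp": [0.05, 0, -0.01], "dr": [0, 0.1, 0]}, {"grip": -1, "dp": [0, 0, 0], "dr": [0, 0, 0]}, {"grip": -1, "dp": [0, 0, 0], "dr": [0, 0, 0]}, {"grip": -1, "dp": [0, 0, 0], "dr": [0, 0, 0]}])

```text
time_s: 16.55
tool_pos: [0.485, 0.2127, 0.0358]
eef_rot: [3.14, 0.002, -0.019]
force: [-9.1, -4.4, 2.2]
grip_width: 0.513
gripper_force: 30.0
```

```bash
python3 - <<'E'
from ov import *
snap('top','t4.png');snap('side','s4.png')
for i in range(3):
    s=readout.get_state()
    print(np.round(s['tool_pos'],4),np.round(s['eef_rot'],4),np.round(s['force'],1),np.round(s['torque'],2))
    viewer.snapshot('top')
x,y,z=s['tool_pos']
both('t4.png','s4.png',[.5116,.2117,-.019,.019],[.555,.1283,-.019],'o4',(225,140,80,60),(235,205,100,60))
a=crop('t4.png',230,145,65,50,6);b=crop('s4.png',240,200,90,60,6)
c=np.zeros((600,800,3),np.uint8);c[:300,:390]=a;c[305:505,0:300]=cv2.resize(cv2.imread('pics/o4_s.png'),(300,180))[:200] if 0 else 0
o=cv2.imread('pics/o4_t.png');c[:180,400:640]=o;c[230:590,255:795]=b;cv2.imwrite('pics/o4.png',c)
E
```

```text
[0.485  0.2128 0.0358] [ 3.1405e+00  2.0000e-03 -1.8700e-02] [-9.7 -2.8  2.1] [-0.53  2.04 -0.4 ]
[0.485  0.2128 0.0358] [ 3.1405e+00  2.0000e-03 -1.8700e-02] [-9.6 -2.3  1.2] [-0.53  1.99 -0.39]
[0.485  0.2128 0.0358] [ 3.1405e+00  2.0000e-03 -1.8600e-02] [-9.5 -3.1  1.4] [-0.54  2.   -0.38]
```

View pics/o4.png

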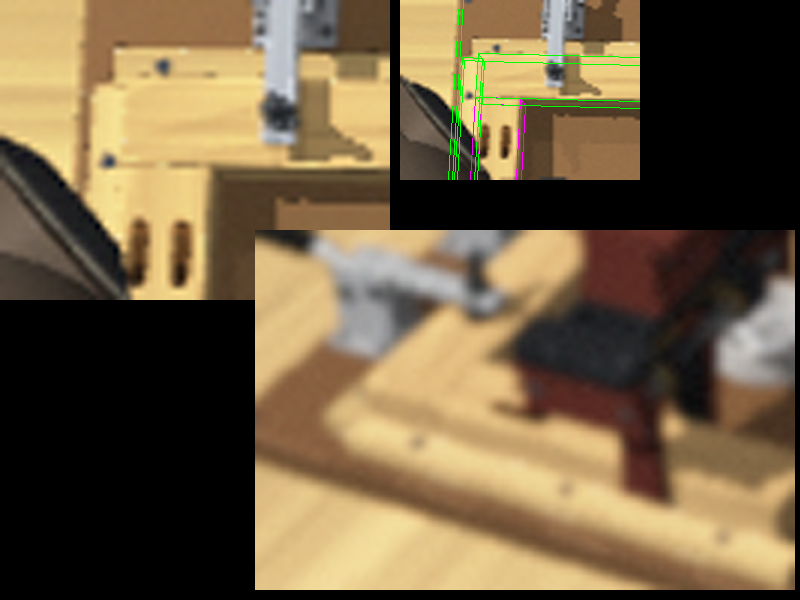

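Joint closed: the dark gap line is gone in both views (top crop seam at row ~165, side ~(420,400)), and the rail lies along the fence. I'll add a little push to allow for drag.

servo_tool(increments=[{"grip": -1, "dp": [0.05, 0, -0.01], "dr": [0, 0, 0]}, {"grip": -1, "dp": [0, 0, 0], "dr": [0, 0, 0]}, {"grip": -1, "dp": [0, 0, 0], "dr": [0, 0, 0]}, {"grip": -1, "dp": [0, 0, 0], "dr": [0, 0, 0]}, {"grip": -1, "dp": [0, 0, 0], "dr": [0, 0, 0]}, {"grip": -1, "dp": [0, 0, 0], "dr": [0, 0, 0]}, {"grip": -1, "dp": [0, 0, 0], "dr": [0, 0, 0]}, {"grip": -1, "dp": [0, 0, 0], "dr": [0, 0, 0]}])

```text
time_s: 17.8
tool_pos: [0.4851, 0.2127, 0.0358]
eef_rot: [3.14, 0.003, -0.019]
force: [-10.7, -2.7, 1.7]
grip_width: 0.512
gripper_force: 30.0
```

```bash
python3 -c "
from station import job
print(job.finish_job())"
```

```text
the job is handed in; nothing more can be done
None
```

The rail lies flat on the jig with the pocket holes up, snug along the fence and closed on the stile; the arm is still gripping it and pushing endwise at about 10.7 N by the wrist reading, and I handed the job in at 17.8 s without touching the other things.

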